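# Free a module in the repair jig and hold its tensioner back

### The arm

A 6-joint arm with a two-finger parallel gripper is mounted at the origin on the work surface. World frame = base frame: x ahead of the robot, y to its left, z up, the work surface at z = 0. Lengths are in m, angles in rad, forces in N, time in s.
With the tool pointing down it reaches from about 0.35 to 0.775 m from the base axis. Payload 5.5 kg.
Tool frame: the origin (TCP) lies at the very end of the fingers, on their centre line; the grasp point (between the pads) lies 19 mm behind it; z points along the fingers, y is the line along which they close (so a half turn about z gives the same grasp; the last joint's range is limited). The gripper opens to 85 mm and grips with 20 to 120 N. Pads are 22 mm wide; open, the fingers measure 114 mm over their backs; the gripper's body (76 mm by 85 mm) begins 54 mm behind the grasp point. The pads swing forward as they close: fully open they stand 13 mm farther back than shut.
Start: joints at [-1.479, 0.313, 0.046, 1.304, 0, 1.431], TCP at [0.132, -0.56, 0.231] pointing down, gripper open.
Joint ranges: [-2.76, 2.76], [-0.86, 1.69], [-1.03, 1.26], [-2.2, 2.34], [-1.47, 1.5], [-3.14, 3.14]. Speed limits (rad/s): [2.57, 2.57, 3.14, 3.14, 3.14, 3.14].

### API

Orientations are given as a unit quaternion [w, x, y, z].
In Python, from workcell import get_state, read_camera, hand_in gives the robot as it stands.
- The arm moves only by the tool send_rows, never from a script. Its argument "increments" is a list of rows, each an object of numbers: "dx", "dy", "dz": the shift along the world's x, y, z in units of 25 mm (1.0 is 25 mm); "roll": the turn about the world's z in units of 8 degrees (1.0 is 8 degrees); "claw": the opening, from -1 (shut) to 1 (fully open). In form: [{"dx": .., "dy": .., "dz": .., "roll": .., "claw": ..}, ...]. A call has exactly 5 rows; each row is the pose to reach, as a shift and turn from the pose commanded when the call began; what a row does not reach only later rows make up. A row lasts 1/8 s, in which the tool goes at most 62.5 mm and 10.7 degrees, less where a joint would pass 70% of its speed; a pose out of reach is approached as far as the arm can. A call with a gripper value outside its range is refused whole. The fingers move at their own pace and stop on an object; "grip_force" is the grip in N (left out, the last holds). Time passes only in rows, so rows that repeat a pose let the fingers close, or fill a call up. It gives the time, the measured TCP pose, the force, the opening and the grip force at its end, in the units of the state.
- get_state(): the state, without advancing time (a new reading comes with each control period).
- read_camera(name): name is "side" or "top" or "wrist"; returns a dict with "image" (400x640x3 uint8, blue, green, red), "fx", "fy", "cx", "cy" (pixels), "world_to_cam" (4x4, takes a point from world to camera coordinates). Camera axes: x right, y up, looking along -z (the intrinsics and any distortion apply to the point x, -y, -z); pixel columns grow to the right and rows downward; lengths in m; the calibration is good to about 2 mm. A picture is of the moment at which its call begins. There is no depth.
- hand_in(): hands the job in; it is judged then, once.
The state is a dict: "clock": time; "joint_pos": joint angles; "qvel": joint speeds; "tau": joint torques, N m; "tcp_pos": TCP position; "orientation": TCP orientation; "wrist_force": force on the tool from outside, world axes, zero at the start; "ft_torque": the same for the moment, N m; "finger_gap": finger opening in m; "grip_force": force on a finger pad.
Only numpy, scipy, OpenCV 4.12 (cv2) and the standard library are available. Lean on these libraries where they do the work, as an engineer would, in place of code of your own. Each camera call takes 0.05 s, during which the arm holds its last target. There are 200 camera calls.

### The job

Take the yellow-handled spudger out of the blue stand, put its tip down inside the seam between the white module and the aluminium fence, and run it slowly (about 3 cm a second) along the whole seam from the red mark to the blue mark. Then use the spudger to push the orange paddle of the sprung tensioner arm away from the module, past its ratchet click, until the bar lies over the green band, and finish while still gripping the spudger and holding the arm back there, tip clear of the jig's plate, so that I can lift the module out (it springs back if let go). Touch the jig only with the spudger and leave the other things on the bench where they are.

Things in the scene. Friction and masses are not known exactly. Their poses are not given: they have to be found in the camera images.
- spudger: Spudger (nylon prying stick) upright in the stand. Origin at its tip, z up its length. 130 mm long, 30 to 60 g: tip 5 mm diameter, round-ended, for the first 12 mm; black shaft 8 mm diameter from 12 to 55 mm; yellow square handle 14 x 14 mm from 55 to 130 mm, faces along its x and y. The handle's lower end rests on the stand, so the tip starts 7 mm above the table.
- stand: Fixed blue block, 70 x 70 x 62 mm tall, origin at the centre of its underside. The spudger's shaft stands in a round hole in the middle, 11 mm wide, 58 mm deep: draw it straight up by 60 mm to clear. Left or right of the jig (the canister is on the other side).
- jig: Fixed repair jig; origin on the table, x and y along the plate's sides, z up. Grey plate x -155 to 95, y -150 to 165, 12 mm thick. White module panel x -35 to 55, y -105 to 25, top at z 22; black knobs (x below 27) up to z 36. Aluminium fence x 67 to 82, y -125 to 45, top at z 26. The plate is bare for 60 mm in front of the paddle's face. All in mm.
- seam_start (a point): Centre of the seam's floor at its red-marked end (red patch on the fence). The seam is a straight open groove 12 mm wide between module and fence; its floor is the plate's top, 12 mm above the table, 10 mm below the module's top. Axes as the jig: +y along the seam to the blue end, z up.
- seam_end (a point): Centre of the seam's floor at its blue-marked end, 130 mm from seam_start.
- tensioner: Steel tensioner arm with its orange paddle, on the jig. Origin at table height on its vertical hinge axis (x -58, y -125 mm in the jig's frame); axes turn with the arm and equal the jig's at rest: y along the arm to its free end, +x to the module's side, where its rubber roller bears on the module. Bar 10 mm wide, z 30 to 44 mm, rounded end 242 mm from the hinge.
- tensioner_angle (a joint): Arm angle, rad: 0 at rest on the module, growing as the paddle is pushed away from the module to the jig's -x (anticlockwise from above). Spring force at the paddle: 2 N at 0, 5.5 N at 0.30. From 0.19 to 0.25 its end rides over the pawl (2 to 4 N more) and clicks past; it does not lock: let go, it springs back. End stop 0.36. Bar over green band: 0.26 to 0.36.
- pawl_block (a point): Top of the dark housing of the sprung brass pawl, 32 mm above the table, at the plate's +y edge beside the path of the arm's end. The pawl's top is 42 mm above the table.
- paddle_face (a point): Centre of the orange paddle's flat pushing face, at x 6, y 200, z 44 mm of the tensioner's frame, same axes. Push it along -x, between the two ears that stand out 14 mm from the face towards +x; 33 mm between the ears, face and ears from z 24 to 64 mm.
- canister: Bystander: steel and black canister, 60 mm diameter, 87 mm tall, origin at the centre of its underside.
- bottle: Bystander: small white bottle, 40 mm diameter, 90 mm tall, origin at the centre of its underside.
Things that resemble listed ones, but are neither listed nor needed, are in the scene too. Of the things that look like the spudger, the larger one is meant.

How it is judged:
By the outcome, as a careful person would: the job done as asked, in the order asked, and still so for the second after the job is handed in, while the arm keeps its last pose, push and grip.
It also fails if it takes over 59 s, if anything falls off the work surface, if the arm or the gripper's body presses on something with over 40 N, if the wrist force passes 120 N, or if a joint passes its speed limit or range.

## Working session

There is one attempt and no reset: what is moved stays moved. The work goes in short steps, Python scripts to look and compute and a tool call to move; the robot and the scene stay as the last step left them, time stands still between calls to the robot, and variables do not carry over. Pictures are saved under pics/ and viewed, at most 10 in all, crops included, and the job is handed in when it is done.

Besides the shell and the picture viewer there is one more tool, called after ">>>" by a JSON object that holds its "op" and its "data". send_rows: Moves the arm, as the interface text tells. Its arguments: {"type":"object","properties":{"increments":{"type":"array","items":{"type":"object","properties":{"dx":{"type":"number"},"dy":{"type":"number"},"dz":{"type":"number"},"roll":{"type":"number"},"claw":{"type":"number"}}}},"grip_force":{"type":"number"}},"required":["increments"]}

```bash
mkdir -p pics; ls
python3 - <<'E'
from workcell import *
import cv2,numpy as np
print(get_state())
for n in("top","side"):
    c=read_camera(n); cv2.imwrite(f"pics/{n}0.png",c["image"]); print(n,{k:v for k,v in c.items() if k!="image"})
E
```

```text
pics
{'clock': 0.0, 'joint_pos': array([-1.47862512e+00,  3.14033726e-01,  4.49528656e-02,  1.30358148e+00,
       -8.19686006e-06,  1.43117542e+00]), 'qvel': array([-0.00151957, -0.00125317, -0.00155397,  0.00024204, -0.00073752,
        0.00035409]), 'tau': array([-1.05632858e-03, -4.80627823e+01,  2.98532599e+01,  1.93080615e-02,
       -5.19060677e-05, -2.32548530e-06]), 'tcp_pos': array([ 0.13201873, -0.55910884,  0.23037923]), 'orientation': array([-9.32843392e-04,  9.93291133e-01,  1.15636734e-01,  1.80361410e-05]), 'wrist_force': array([-0.43642939, -0.77588242, -0.12217   ]), 'ft_torque': array([ 0.04115104,  0.00258448, -0.02360997]), 'grip_force': 0.0, 'finger_gap': 0.08513618506693546}
top {'fx': 412.64247515169507, 'fy': 412.64247515169507, 'cx': 319.3130002188462, 'cy': 200.8425378407707, 'world_to_cam': array([[ 0.02100687, -0.99975913,  0.00635592, -0.03808077],
       [ 0.99656271,  0.02144841,  0.08001702, -0.58083035],
       [-0.08013407,  0.00465316,  0.99677323, -1.06983258],
       [ 0.        ,  0.        ,  0.        ,  1.        ]])}
side {'fx': 410.7899812314128, 'fy': 410.7899812314128, 'cx': 320.3291879363711, 'cy': 199.8311867689241, 'world_to_cam': array([[-0.79367855, -0.60825991,  0.00970747,  0.41840334],
       [ 0.34345023, -0.43486065,  0.83242907, -0.26396171],
       [-0.50211184,  0.66401513,  0.55404658, -0.70506263],
       [ 0.        ,  0.        ,  0.        ,  1.        ]])}
```

View pics/top0.png

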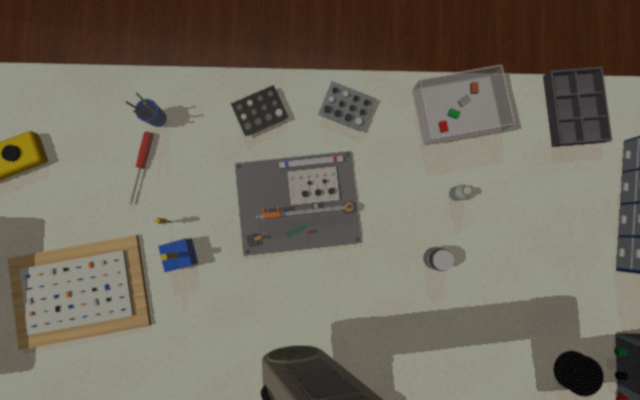

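View pics/side0.png

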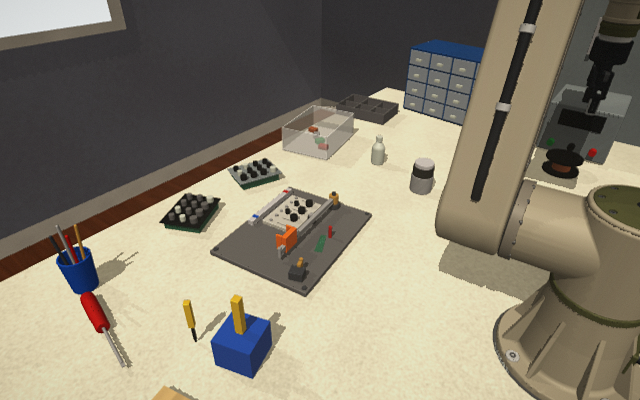

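```bash
cat > h.py <<'E'
from workcell import *
import cv2,numpy as np
def ray(c,px):
    M=c["world_to_cam"];R=M[:3,:3];o=-R.T@M[:3,3]
    d=R.T@np.array([(px[0]-c["cx"])/c["fx"],-(px[1]-c["cy"])/c["fy"],-1]);return o,d
def onz(c,px,z):
    o,d=ray(c,px);return o+d*(z-o[2])/d[2]
def proj(c,p):
    q=c["world_to_cam"]@np.append(p,1);return np.array([c["cx"]+c["fx"]*q[0]/-q[2],c["cy"]+c["fy"]*q[1]/q[2]])
def tri(c1,p1,c2,p2):
    o1,d1=ray(c1,p1);o2,d2=ray(c2,p2)
    s=np.linalg.lstsq(np.c_[d1,-d2],o2-o1,rcond=None)[0]
    a,b=o1+s[0]*d1,o2+s[1]*d2;return (a+b)/2,np.linalg.norm(a-b)
def hsv(c):return cv2.cvtColor(c["image"],cv2.COLOR_BGR2HSV)
def blobs(c,lo,hi,roi=None,amin=6):
    m=cv2.inRange(hsv(c),np.array(lo),np.array(hi))
    if roi:
        k=np.zeros_like(m);k[roi[1]:roi[3],roi[0]:roi[2]]=1;m=m*k
    cs=cv2.findContours(m,cv2.RETR_EXTERNAL,cv2.CHAIN_APPROX_NONE)[0]
    return m,sorted([k for k in cs if len(k)>=amin],key=cv2.contourArea,reverse=True)
E
python3 - <<'E'
from h import *
t=read_camera("top");s=read_camera("side")
m,cs=blobs(t,(100,120,40),(130,255,255),(150,230,215,280)); b=cv2.minAreaRect(cs[0]);print("stand",b,[onz(t,p,.062).round(4) for p in cv2.boxPoints(b)])
for c,n,roi in((t,"top",(150,230,215,280)),(s,"side",(170,280,280,380))):
    m,cs=blobs(c,(18,120,60),(32,255,255),roi);print(n,[(cv2.contourArea(k),cv2.boundingRect(k),cv2.boxPoints(cv2.minAreaRect(k)).round(1).tolist()) for k in cs[:3]])
hh=hsv(t)[145:260,228:370]
g=((hh[...,1]<70)&(hh[...,2]<110)).astype(np.uint8)
k=cv2.morphologyEx(g,cv2.MORPH_CLOSE,np.ones((9,9)))
cs=max(cv2.findContours(k,0,1)[0],key=cv2.contourArea)+np.array([228,145])
b=cv2.boxPoints(cv2.minAreaRect(cs));print("plate",b,[onz(t,p,.012).round(4) for p in b])
cv2.imwrite("pics/crop1.png",np.hstack([cv2.resize(t["image"][145:265,150:370],None,fx=3.6,fy=3.6,interpolation=2)]))
E
```

```text
stand ((175.35293579101562, 254.9117889404297), (26.19384765625, 28.376665115356445), 75.96376037597656) [array([0.4561, 0.3786, 0.062 ]), array([0.4748, 0.31  , 0.062 ]), array([0.4115, 0.2911, 0.062 ]), array([0.3929, 0.3594, 0.062 ])]
top [(40.0, (161, 254, 15, 6), [[160.39999389648438, 255.0], [174.1999969482422, 251.1999969482422], [175.5, 255.89999389648438], [161.6999969482422, 259.6000061035156]])]
side [(384.0, (230, 295, 16, 39), [[229.10000610351562, 295.70001220703125], [241.10000610351562, 294.0], [246.60000610351562, 332.29998779296875], [234.60000610351562, 334.1000061035156]]), (186.5, (183, 300, 12, 29), [[181.39999389648438, 300.6000061035156], [188.89999389648438, 298.79998779296875], [196.10000610351562, 327.20001220703125], [188.5, 329.1000061035156]])]
plate [[233.14629 163.31708]
 [355.85364 149.68295]
 [366.51215 245.6098 ]
 [243.80481 259.24393]] [array([0.6788, 0.2084, 0.012 ]), array([ 0.7234, -0.1217,  0.012 ]), array([ 0.4659, -0.1536,  0.012 ]), array([0.4233, 0.1706, 0.012 ])]
```

View pics/crop1.png

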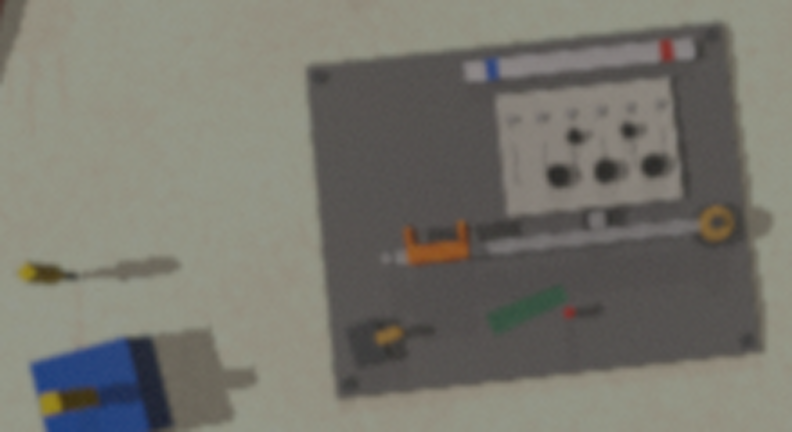

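>>> {"op": "send_rows", "data": {"increments": [{"dx": 2, "dy": 1.5, "dz": 0.5, "claw": 0}, {"dx": 4, "dy": 3, "dz": 1, "claw": 0}, {"dx": 6, "dy": 4.5, "dz": 1.5, "claw": 0}, {"dx": 8, "dy": 6, "dz": 2, "claw": 0}, {"dx": 10, "dy": 7.5, "dz": 2.5, "claw": 0}]}}

```text
schema error: expected keys dx, dy, dz, roll, claw
```

>>> {"op": "send_rows", "data": {"increments": [{"dx": 0.4, "dy": 2.4, "dz": 0.4}, {"dx": 0.8, "dy": 4.8, "dz": 0.8}, {"dx": 1.2, "dy": 7.2, "dz": 1.2}, {"dx": 1.6, "dy": 9.6, "dz": 1.6}, {"dx": 2, "dy": 12, "dz": 2}]}}

```text
schema error: expected keys dx, dy, dz, roll, claw
```

>>> {"op": "send_rows", "data": {"increments": [{"dx": 0.4, "dy": 1.2}, {"dx": 1, "dy": 2.4}, {"dx": 1.6, "dy": 3.2}, {"dx": 1.6, "dy": 3.2}, {"dx": 1.6, "dy": 3.2}]}}

```text
schema error: expected keys dx, dy, dz, roll, claw
```

Run:
```python
from h import *
c=read_camera("wrist");st=get_state();np.save("w1.npy",c,allow_pickle=True);print(st["clock"],st["tcp_pos"],st["orientation"],c["fx"],c["cx"],c["cy"],c["world_to_cam"].round(4))
cv2.imwrite("pics/w1.png",c["image"])
```

```text
0.25 [ 0.13207756 -0.55942328  0.23088244] [-4.06464985e-04  9.93291815e-01  1.15633924e-01  2.21962149e-05] 334.2104345461158 320.82668768897264 202.61026671293916 [[ 2.303e-01 -9.731e-01 -9.000e-04 -5.752e-01]
 [ 9.350e-01  2.215e-01 -2.769e-01  3.650e-02]
 [ 2.697e-01  6.300e-02  9.609e-01 -3.791e-01]
 [ 0.000e+00  0.000e+00  0.000e+00  1.000e+00]]
```

View pics/w1.png

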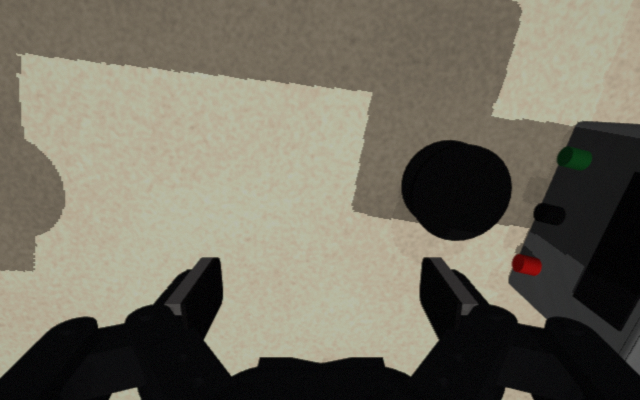

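>>> {"op": "send_rows", "data": {"increments": [{"dx": 2, "dy": 1.5, "dz": 0.5, "roll": 0, "claw": 0.4}, {"dx": 4, "dy": 3, "dz": 1, "roll": 0, "claw": 0.4}, {"dx": 6, "dy": 4.5, "dz": 1.5, "roll": 0, "claw": 0.4}, {"dx": 8, "dy": 6, "dz": 2, "roll": 0, "claw": 0.4}, {"dx": 10, "dy": 7.5, "dz": 2.5, "roll": 0, "claw": 0.4}]}}

```text
clock: 0.88
tcp_pos: [0.3786, -0.3744, 0.2931]
orientation: [0.0, 0.993, 0.116, 0.0]
wrist_force: [0.5, -0.7, 0.1]
finger_gap: 0.06
grip_force: 0.0
```

>>> {"op": "send_rows", "data": {"increments": [{"dx": 0.4, "dy": 2.4, "dz": 0.4, "roll": 0, "claw": 0.4}, {"dx": 0.8, "dy": 4.8, "dz": 0.8, "roll": 0, "claw": 0.4}, {"dx": 1.2, "dy": 7.2, "dz": 1.2, "roll": 0, "claw": 0.4}, {"dx": 1.6, "dy": 9.6, "dz": 1.6, "roll": 0, "claw": 0.4}, {"dx": 2, "dy": 12, "dz": 2, "roll": 0, "claw": 0.4}]}}

```text
clock: 1.5
tcp_pos: [0.4272, -0.0739, 0.3431]
orientation: [0.0, 0.993, 0.115, 0.0]
wrist_force: [1.4, -0.7, -0.1]
finger_gap: 0.06
grip_force: 0.0
```

Run:
```python
from h import *
st=get_state();print(st["clock"],st["tcp_pos"],st["orientation"],st["joint_pos"])
```

```text
1.5 [ 0.42717484 -0.07391274  0.34306102] [1.69800627e-04 9.93314481e-01 1.15439148e-01 3.39238900e-04] [-3.56933832e-01  2.65114721e-02 -3.03374195e-02  1.51318874e+00
  6.49167893e-06  2.55326462e+00]
```

>>> {"op": "send_rows", "data": {"increments": [{"dx": -0.2, "dy": 2, "dz": 0.2, "roll": 0, "claw": 0.4}, {"dx": -0.4, "dy": 3.4, "dz": 0.5, "roll": 0, "claw": 0.4}, {"dx": -0.4, "dy": 3.6, "dz": 0.5, "roll": 0, "claw": 0.4}, {"dx": -0.4, "dy": 3.6, "dz": 0.5, "roll": 0, "claw": 0.4}, {"dx": -0.4, "dy": 3.6, "dz": 0.5, "roll": 0, "claw": 0.4}]}}

```text
clock: 2.12
tcp_pos: [0.4174, 0.0133, 0.3547]
orientation: [0.0, 0.993, 0.115, -0.0]
wrist_force: [-0.6, -0.9, -0.5]
finger_gap: 0.0598
grip_force: 0.0
```

Run:
```python
from h import *
import pickle
st=get_state();c=read_camera("wrist");pickle.dump(c,open("w2.pkl","wb"));cv2.imwrite("pics/w2.png",c["image"])
print(st["joint_pos"][5],st["qvel"].round(3))
```

```text
2.750563948199949 [-0.006  0.001 -0.     0.001  0.001  0.004]
```

View pics/w2.png

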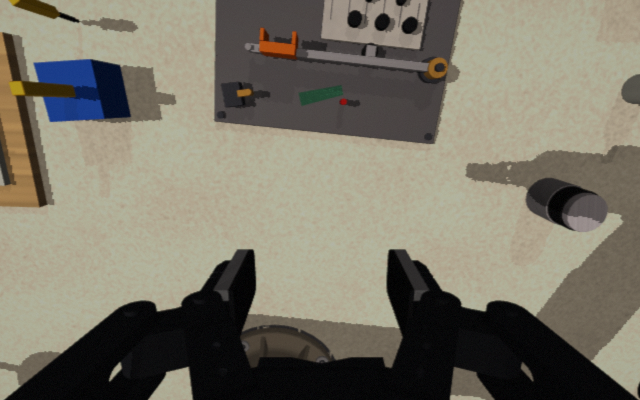

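>>> {"op": "send_rows", "data": {"increments": [{"dx": 1.8, "dy": 0.4, "dz": 0, "roll": 0, "claw": 0.4}, {"dx": 3.6, "dy": 0.8, "dz": 0, "roll": 0, "claw": 0.4}, {"dx": 5.4, "dy": 1.2, "dz": 0, "roll": 0, "claw": 0.4}, {"dx": 6, "dy": 1.2, "dz": 0, "roll": 0, "claw": 0.4}, {"dx": 6, "dy": 1.2, "dz": 0, "roll": 0, "claw": 0.4}]}}

```text
clock: 2.8
tcp_pos: [0.5681, 0.0431, 0.3535]
orientation: [-0.0, 0.993, 0.115, -0.001]
wrist_force: [-0.3, 0.2, 0.4]
finger_gap: 0.06
grip_force: 0.0
```

Run:
```python
from h import *
import pickle
st=get_state();c=read_camera("wrist");pickle.dump(c,open("w3.pkl","wb"));cv2.imwrite("pics/w3.png",c["image"])
print(st["joint_pos"][5],st["qvel"].round(3),-c["world_to_cam"][:3,:3].T@c["world_to_cam"][:3,3])
```

```text
2.8462638075377904 [ 0.003 -0.042 -0.031  0.009 -0.     0.   ] [0.63694759 0.05853718 0.49648329]
```

View pics/w3.png

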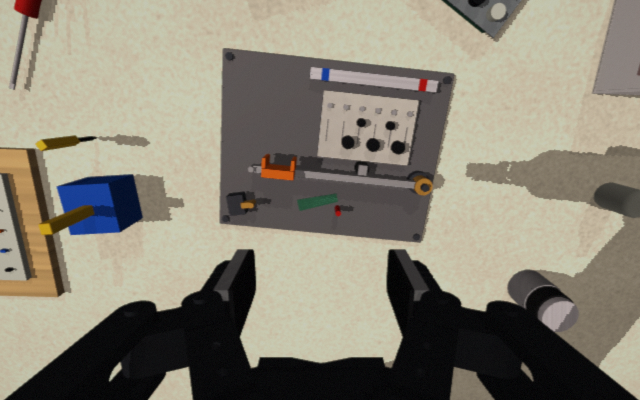

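```bash
cat > meas.py <<'E'
from h import *
import pickle
c=pickle.load(open("w3.pkl","rb"));t=read_camera("top");s=read_camera("side")
hh=hsv(c);g=((hh[...,1]<60)&(hh[...,2]<120)).astype(np.uint8);k=np.zeros_like(g);k[40:248,205:465]=1
g=cv2.morphologyEx(g*k,cv2.MORPH_CLOSE,np.ones((13,13)));g=cv2.morphologyEx(g,cv2.MORPH_OPEN,np.ones((25,25)))
cs=max(cv2.findContours(g,0,1)[0],key=cv2.contourArea)
for tri_ in [cv2.approxPolyN(cs,4).reshape(-1,2).astype(float)]:
    P=np.array([onz(c,p,.012) for p in tri_]);print("plate px",tri_.tolist());print(P.round(4),np.linalg.norm(np.roll(P,-1,0)-P,axis=1))
    print("center",P.mean(0))
for n,lo,hi in(("blue",(100,120,60),(130,255,255)),("red",(0,140,60),(8,255,255)),("red2",(172,140,60),(180,255,255)),("orange",(5,150,90),(14,255,255))):
    m,b=blobs(c,lo,hi,(225,45,455,235))
    for q in b[:2]:
        M=cv2.moments(q);p=(M["m10"]/M["m00"],M["m01"]/M["m00"]) if M["m00"] else q.mean(0)[0];print(n,cv2.boundingRect(q),onz(c,p,.026).round(4))
# fence bright mask
m=cv2.inRange(hh,np.array((0,0,150)),np.array((180,60,255)))
k=np.zeros_like(m);k[60:95,300:445]=1;q=cv2.findNonZero(m*k);b=cv2.minAreaRect(q);print("fence",b,[onz(c,p,.026).round(4).tolist() for p in cv2.boxPoints(b)])
k=np.zeros_like(m);k[88:168,312:424]=1;q=max(cv2.findContours(m*k,0,1)[0],key=cv2.contourArea);b=cv2.approxPolyN(q,4).reshape(-1,2).astype(float);print("module",b.tolist(),[onz(c,p,.022).round(4).tolist() for p in b])
m,b=blobs(c,(100,120,40),(130,255,255),(50,165,150,245));m2,y=blobs(c,(18,120,60),(32,255,255),(30,195,110,240))
print("stand",cv2.approxPolyN(b[0],6).reshape(-1,2).tolist(),"handle",cv2.boxPoints(cv2.minAreaRect(y[0])).round(1).tolist())
E
python3 meas.py
```

```text
plate px [[455.0, 73.0], [421.0, 242.0], [219.0, 223.0], [222.0, 48.0]]
[[ 0.7197 -0.1089  0.012 ]
 [ 0.4732 -0.1407  0.012 ]
 [ 0.4322  0.1713  0.012 ]
 [ 0.6782  0.2034  0.012 ]] [0.24854174 0.31468171 0.24817455 0.31507165]
center [0.57581096 0.03128227 0.012     ]
blue (322, 68, 7, 13) [0.677  0.0623 0.026 ]
red (419, 79, 8, 12) [ 0.6938 -0.0669  0.026 ]
red (335, 205, 6, 11) [0.4972 0.0009 0.026 ]
orange (261, 154, 34, 27) [0.5347 0.0982 0.026 ]
fence ((377.0, 77.0), (34.0, 134.0), 90.0) [[0.6891, 0.0854, 0.026], [0.729, -0.0847, 0.026], [0.689, -0.0986, 0.026], [0.6479, 0.0761, 0.026]]
module [[418.0, 100.0], [407.0, 165.0], [317.0, 156.0], [324.0, 90.0]] [[0.674, -0.0681, 0.022], [0.5854, -0.0802, 0.022], [0.5685, 0.0481, 0.022], [0.6573, 0.059, 0.022]]
stand [[141, 217], [118, 232], [70, 235], [56, 186], [88, 177], [132, 175]] handle [[32.70000076293945, 215.1999969482422], [91.4000015258789, 204.5], [95.5, 227.1999969482422], [36.79999923706055, 237.89999389648438]]
```

>>> {"op": "send_rows", "data": {"increments": [{"dx": -0.5, "dy": 0.9, "dz": -0.2, "roll": 1.3, "claw": 0.4}, {"dx": -1.1, "dy": 1.8, "dz": -0.4, "roll": 2.6, "claw": 0.4}, {"dx": -1.6, "dy": 2.7, "dz": -0.6, "roll": 3.9, "claw": 0.4}, {"dx": -2.2, "dy": 3.6, "dz": -0.8, "roll": 5.2, "claw": 0.4}, {"dx": -2.7, "dy": 4.5, "dz": -1, "roll": 6.5, "claw": 0.4}]}}

```text
clock: 3.58
tcp_pos: [0.4983, 0.1569, 0.3308]
orientation: [0.0, 0.841, 0.542, 0.001]
wrist_force: [-0.3, -0.2, 1.1]
finger_gap: 0.06
grip_force: 0.0
```

>>> {"op": "send_rows", "data": {"increments": [{"dx": -0.6, "dy": 1, "dz": -0.2, "roll": 1.3, "claw": 0.4}, {"dx": -1.2, "dy": 2, "dz": -0.5, "roll": 2.6, "claw": 0.4}, {"dx": -1.8, "dy": 3, "dz": -0.8, "roll": 3.9, "claw": 0.4}, {"dx": -2.5, "dy": 4, "dz": -1, "roll": 5.2, "claw": 0.4}, {"dx": -2.5, "dy": 4, "dz": -1, "roll": 5.2, "claw": 0.4}]}}

```text
clock: 4.2
tcp_pos: [0.4353, 0.2573, 0.3056]
orientation: [0.0, 0.595, 0.804, 0.0]
wrist_force: [-0.1, 0.0, 0.2]
finger_gap: 0.0599
grip_force: 0.0
```

Run:
```python
from h import *
import pickle
st=get_state();c=read_camera("wrist");pickle.dump(c,open("w4.pkl","wb"))
print(st["tcp_pos"],st["orientation"],st["joint_pos"],-c["world_to_cam"][:3,:3].T@c["world_to_cam"][:3,3])
m2,y=blobs(c,(18,120,60),(32,255,255))
for k in y[:3]:print(cv2.contourArea(k),cv2.boxPoints(cv2.minAreaRect(k)).round(1).tolist())
cv2.imwrite("pics/w4.png",c["image"])
```

```text
[0.43530744 0.25725815 0.30559322] [6.34470844e-05 5.94706349e-01 8.03942979e-01 2.00876693e-04] [3.74815399e-01 1.66311185e-01 3.55893785e-02 1.43966663e+00
 1.05519139e-04 1.64861612e+00] [0.41440939 0.32400955 0.44871516]
257.0 [[412.3999938964844, 89.9000015258789], [438.20001220703125, 84.80000305175781], [440.70001220703125, 97.30000305175781], [414.8999938964844, 102.4000015258789]]
223.0 [[334.0, 92.0], [350.0, 92.0], [350.0, 107.0], [334.0, 107.0]]
26.5 [[386.0, 5.0], [389.3999938964844, -1.7999999523162842], [397.0, 2.0], [393.6000061035156, 8.800000190734863]]
```

View pics/w4.png

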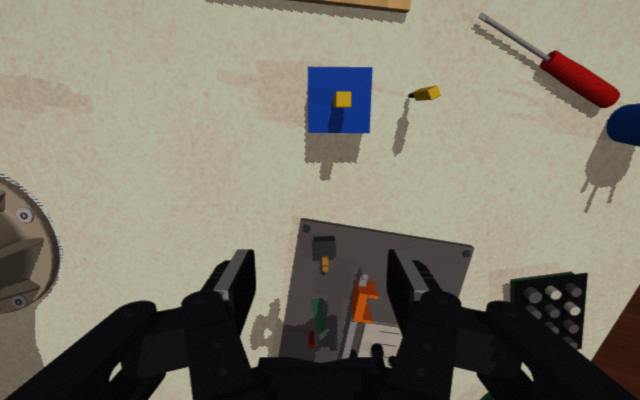

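Run:
```python
from h import *
import pickle
c=pickle.load(open("w4.pkl","rb"))
m,y=blobs(c,(18,120,60),(32,255,255),(325,85,360,115));V=hsv(c)[88:112,330:356,2]
print((V*(m[88:112,330:356]>0)))
for a in(.13,.137):print(onz(c,(342.5,99),a))
m,b=blobs(c,(100,120,40),(130,255,255),(300,60,380,140));r=cv2.minAreaRect(b[0]);P=np.array([onz(c,p,.062) for p in cv2.boxPoints(r)]);print(r,P,P.mean(0))
```

```text
[[  0   0   0   0   0   0   0   0   0   0   0   0   0   0   0   0   0   0
    0   0   0   0   0   0   0   0]
 [  0   0   0   0   0   0   0   0   0   0   0   0   0   0   0   0   0   0
    0   0   0   0   0   0   0   0]
 [  0   0   0   0   0   0   0   0   0   0   0   0   0   0   0   0   0   0
    0   0   0   0   0   0   0   0]
 [  0   0   0   0   0   0   0   0   0   0   0   0   0   0   0   0   0   0
    0   0   0   0   0   0   0   0]
 [  0   0   0   0   0   0 121 157 167 168 166 168 166 167 168 166 167 167
  169 166 156   0   0   0   0   0]
 [  0   0   0   0   0   0 131 166 176 176 177 176 175 176 178 177 175 176
  176 177 164   0   0   0   0   0]
 [  0   0   0   0   0  76 133 167 177 175 176 179 177 176 176 176 177 177
  176 175 165   0   0   0   0   0]
 [  0   0   0   0  68  78 133 169 176 178 176 175 177 177 175 176 177 178
  176 176 163   0   0   0   0   0]
 [  0   0   0   0  68  79 135 169 175 178 176 177 176 176 177 177 176 174
  177 175 163   0   0   0   0   0]
 [  0   0   0   0  69  77 134 167 176 176 177 176 177 176 177 178 176 177
  177 176 161   0   0   0   0   0]
 [  0   0 
[... 1102 characters left out ...]
  0   0   0   0   0   0   0   0   0   0   0   0   0
    0   0   0   0   0   0   0   0]
 [  0   0   0   0   0   0   0   0   0   0   0   0   0   0   0   0   0   0
    0   0   0   0   0   0   0   0]
 [  0   0   0   0   0   0   0   0   0   0   0   0   0   0   0   0   0   0
    0   0   0   0   0   0   0   0]
 [  0   0   0   0   0   0   0   0   0   0   0   0   0   0   0   0   0   0
    0   0   0   0   0   0   0   0]]
[0.43184854 0.33568252 0.13      ]
[0.43146552 0.33542615 0.137     ]
((339.5, 99.5), (65.0, 63.0), 90.0) [[0.38978221 0.35859915 0.062     ]
 [0.4547169  0.37852068 0.062     ]
 [0.47761776 0.31363059 0.062     ]
 [0.40923498 0.29266575 0.062     ]] [0.43283796 0.33585404 0.062     ]
```

>>> {"op": "send_rows", "data": {"increments": [{"dx": -0.1, "dy": 1.6, "dz": -1, "roll": 0, "claw": -0.1}, {"dx": -0.13, "dy": 3.13, "dz": -2.5, "roll": 0, "claw": -0.1}, {"dx": -0.13, "dy": 3.13, "dz": -4.2, "roll": 0, "claw": -0.1}, {"dx": -0.13, "dy": 3.13, "dz": -5, "roll": 0, "claw": -0.1}, {"dx": -0.13, "dy": 3.13, "dz": -5, "roll": 0, "claw": -0.1}]}}

```text
clock: 4.88
tcp_pos: [0.4334, 0.3335, 0.1788]
orientation: [-0.0, 0.597, 0.802, -0.001]
wrist_force: [-0.1, -0.1, 0.6]
finger_gap: 0.0383
grip_force: 0.0
```

Run:
```python
from h import *
st=get_state();c=read_camera("wrist")
print(st["tcp_pos"],st["orientation"],st["finger_gap"])
m2,y=blobs(c,(18,120,60),(32,255,255))
V=hsv(c)[...,2]
for k in y[:3]:
    M=(cv2.drawContours(np.zeros_like(V),[k],-1,1,-1)>0)&(V>130);p=np.argwhere(M)
    if len(p):a,b=p.min(0),p.max(0);px=((a+b)/2)[::-1];print(a,b,onz(c,px,.137))
```

```text
[0.43343659 0.33349338 0.17883358] [-4.91819995e-04  5.96705413e-01  8.02458908e-01 -1.45226623e-03] 0.03826671906077377
[214 310] [235 331] [0.4320773 0.3361847 0.137    ]
[187 446] [205 463] [0.50049861 0.37494116 0.137     ]
[ 28 389] [ 61 400] [0.44006403 0.43965069 0.137     ]
```

>>> {"op": "send_rows", "data": {"increments": [{"dx": -0.05, "dy": 0.09, "dz": -1, "roll": 0, "claw": -0.1}, {"dx": -0.05, "dy": 0.09, "dz": -2, "roll": 0, "claw": -0.1}, {"dx": -0.05, "dy": 0.09, "dz": -3, "roll": 0, "claw": -0.1}, {"dx": -0.05, "dy": 0.09, "dz": -4.1, "roll": 0, "claw": -0.1}, {"dx": -0.05, "dy": 0.09, "dz": -4.1, "roll": 0, "claw": -0.1}]}}

```text
clock: 5.55
tcp_pos: [0.4326, 0.3364, 0.0775]
orientation: [-0.0, 0.596, 0.803, -0.001]
wrist_force: [-0.2, -0.8, 0.3]
finger_gap: 0.0385
grip_force: 0.0
```

>>> {"op": "send_rows", "data": {"grip_force": 100, "increments": [{"dx": 0, "dy": 0, "dz": 0, "roll": 0, "claw": -1}, {"dx": 0, "dy": 0, "dz": 0, "roll": 0, "claw": -1}, {"dx": 0, "dy": 0, "dz": 0, "roll": 0, "claw": -1}, {"dx": 0, "dy": 0, "dz": 0, "roll": 0, "claw": -1}, {"dx": 0, "dy": 0, "dz": 0, "roll": 0, "claw": -1}]}}

```text
clock: 6.18
tcp_pos: [0.4339, 0.3376, 0.0797]
orientation: [0.001, 0.596, 0.803, 0.001]
wrist_force: [-2.3, -0.6, 7.2]
finger_gap: 0.0127
grip_force: 97.3
```

>>> {"op": "send_rows", "data": {"increments": [{"dx": 0, "dy": 0, "dz": 0.6, "roll": 0, "claw": -1}, {"dx": 0, "dy": 0, "dz": 1.4, "roll": 0, "claw": -1}, {"dx": 0, "dy": 0, "dz": 2.4, "roll": 0, "claw": -1}, {"dx": 0, "dy": 0, "dz": 3.4, "roll": 0, "claw": -1}, {"dx": 0, "dy": 0, "dz": 3.6, "roll": 0, "claw": -1}]}}

```text
clock: 6.8
tcp_pos: [0.4341, 0.3381, 0.1705]
orientation: [0.001, 0.596, 0.803, 0.002]
wrist_force: [0.1, 1.0, -0.3]
finger_gap: 0.013
grip_force: 97.2
```

Run:
```python
from h import *
st=get_state();print(st["tcp_pos"],st["orientation"],st["wrist_force"],st["finger_gap"])
w,t,s=[read_camera(n) for n in("wrist","top","side")]
p=st["tcp_pos"]
for n,c in(("w",w),("t",t),("s",s)):
    print(n,[proj(c,p-[0,0,h]).round(1).tolist() for h in(0,.02,.05,.072)])
cv2.imwrite("pics/m5.png",np.hstack([cv2.resize(w["image"][150:350,220:420],(390,390)),cv2.resize(s["image"][200:360,160:320],(390,390))]))
```

```text
[0.4341321  0.33805205 0.17051277] [0.00100576 0.59563958 0.80324788 0.00230707] [ 0.11278851  1.02828625 -0.34347211] 0.01298385540174597
w [[321.3, 261.0], [321.1, 244.1], [320.8, 224.7], [320.6, 213.6]]
t [[157.5, 257.1], [160.9, 256.7], [165.6, 256.0], [168.9, 255.5]]
s [[231.8, 281.4], [233.3, 291.0], [235.4, 304.9], [236.9, 314.6]]
```

View pics/m5.png

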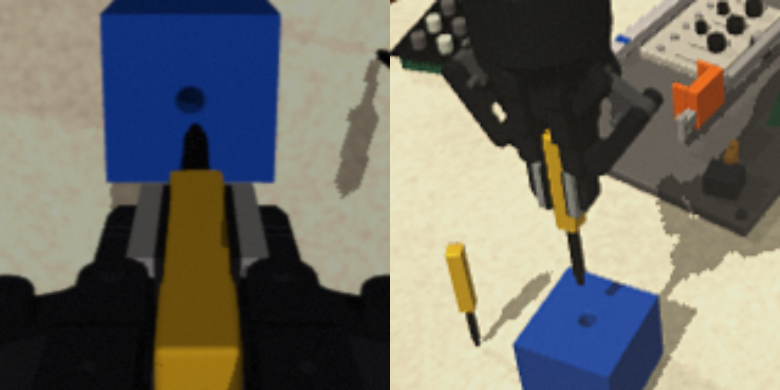

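>>> {"op": "send_rows", "data": {"increments": [{"dx": 0.5, "dy": -1, "dz": 0.1, "roll": -0.2, "claw": -1}, {"dx": 1.5, "dy": -2.6, "dz": 0.2, "roll": -0.4, "claw": -1}, {"dx": 2.6, "dy": -4.4, "dz": 0.2, "roll": -0.6, "claw": -1}, {"dx": 3.8, "dy": -6.2, "dz": 0.2, "roll": -0.9, "claw": -1}, {"dx": 5, "dy": -8, "dz": 0.2, "roll": -1.2, "claw": -1}]}}

```text
clock: 7.58
tcp_pos: [0.5577, 0.1357, 0.1712]
orientation: [-0.001, 0.661, 0.75, -0.001]
wrist_force: [0.6, 0.6, -1.1]
finger_gap: 0.0127
grip_force: 97.2
```

>>> {"op": "send_rows", "data": {"increments": [{"dx": 1.2, "dy": -2, "dz": 0, "roll": 0, "claw": -1}, {"dx": 2.4, "dy": -4, "dz": 0, "roll": 0, "claw": -1}, {"dx": 3.6, "dy": -6, "dz": -0.4, "roll": 0, "claw": -1}, {"dx": 4.6, "dy": -7.6, "dz": -0.8, "roll": 0, "claw": -1}, {"dx": 4.9, "dy": -8.2, "dz": -1.2, "roll": 0, "claw": -1}]}}

```text
clock: 8.2
tcp_pos: [0.6806, -0.0706, 0.14]
orientation: [-0.001, 0.662, 0.75, -0.001]
wrist_force: [-1.0, -0.4, -0.0]
finger_gap: 0.013
grip_force: 97.3
```

Run:
```python
from h import *
import pickle
st=get_state();print(st["tcp_pos"],st["orientation"],st["wrist_force"],st["finger_gap"])
w=read_camera("wrist")
print([proj(w,st["tcp_pos"]-[0,0,h]).round(1).tolist() for h in(0,.05,.073)])
p=[.6806,-.0685,.012];e=[.6638,.0604,.012];print(proj(w,p),proj(w,e))
im=w["image"].copy()
cv2.imwrite("pics/m6.png",cv2.resize(im[80:300,200:460],None,fx=3,fy=2.7))
pickle.dump(w,open("w6.pkl","wb"))
```

```text
[ 0.6805609  -0.07056159  0.14001863] [-8.69087145e-04  6.61911752e-01  7.49581054e-01 -5.65864492e-04] [-1.03165964 -0.41676224 -0.04394214] 0.013042718231420425
[[321.1, 260.9], [321.1, 224.6], [321.1, 213.1]]
[321.51152857 190.49375491] [320.72764922  17.13893767]
```

View pics/m6.png

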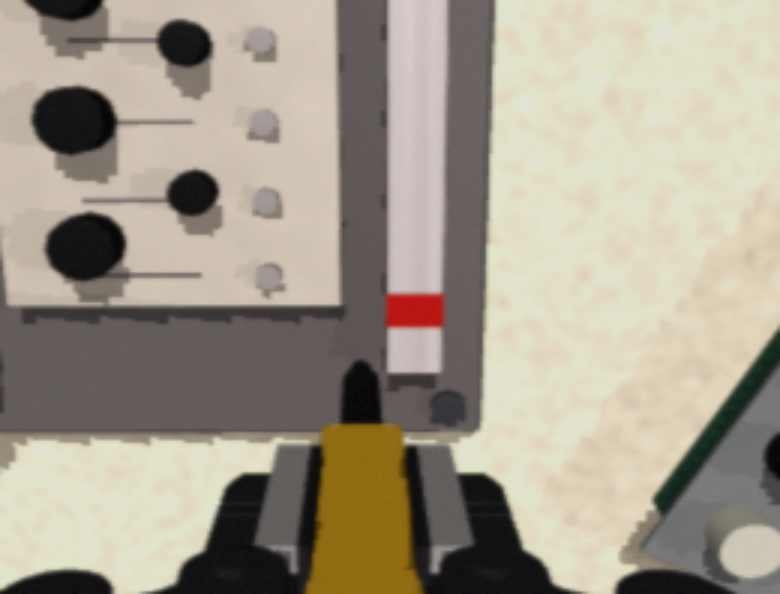

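>>> {"op": "send_rows", "data": {"increments": [{"dx": 0.03, "dy": 0.06, "dz": -0.5, "roll": 0, "claw": -1}, {"dx": 0.03, "dy": 0.06, "dz": -1, "roll": 0, "claw": -1}, {"dx": 0.03, "dy": 0.06, "dz": -1.5, "roll": 0, "claw": -1}, {"dx": 0.03, "dy": 0.06, "dz": -1.9, "roll": 0, "claw": -1}, {"dx": 0.03, "dy": 0.06, "dz": -1.9, "roll": 0, "claw": -1}]}}

```text
clock: 8.88
tcp_pos: [0.6802, -0.0657, 0.094]
orientation: [-0.001, 0.661, 0.751, -0.0]
wrist_force: [-0.6, 0.0, -0.8]
finger_gap: 0.0125
grip_force: 97.3
```

Run:
```python
from h import *
st=get_state();print(st["tcp_pos"],st["wrist_force"])
w=read_camera("wrist");s=read_camera("side")
print([proj(w,st["tcp_pos"]-[0,0,h]).round(1).tolist() for h in(.068,.073,.078)],[proj(s,st["tcp_pos"]-[0,0,h]).round(1).tolist() for h in(.068,.073,.078)])
cv2.imwrite("pics/m7.png",np.hstack([cv2.resize(w["image"][150:250,270:370],(390,390)),cv2.resize(s["image"][165:245,260:340],(390,390))]))
```

```text
[ 0.68015495 -0.06570483  0.09403548] [-0.60204019  0.03652956 -0.83560088]
[[321.1, 215.4], [321.1, 213.1], [321.1, 210.9]] [[289.3, 192.2], [289.4, 193.8], [289.4, 195.4]]
```

View pics/m7.png

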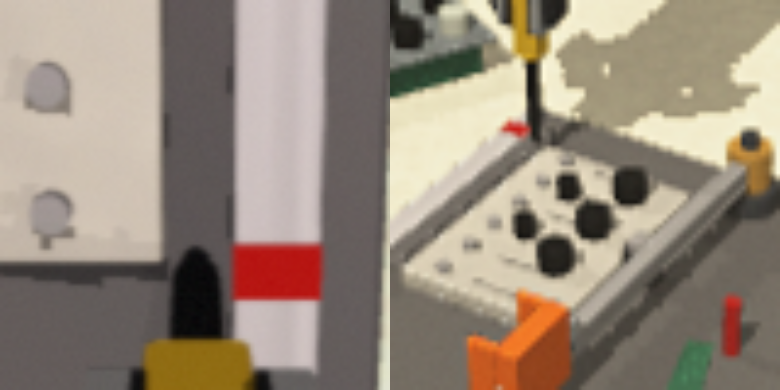

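>>> {"op": "send_rows", "data": {"increments": [{"dx": 0.04, "dy": -0.1, "dz": -0.05, "roll": 0, "claw": -1}, {"dx": 0.04, "dy": -0.1, "dz": -0.1, "roll": 0, "claw": -1}, {"dx": 0.04, "dy": -0.1, "dz": -0.15, "roll": 0, "claw": -1}, {"dx": 0.04, "dy": -0.1, "dz": -0.2, "roll": 0, "claw": -1}, {"dx": 0.04, "dy": -0.1, "dz": -0.2, "roll": 0, "claw": -1}]}}

```text
clock: 9.6
tcp_pos: [0.6819, -0.0688, 0.0899]
orientation: [-0.0, 0.661, 0.751, -0.0]
wrist_force: [0.8, -0.1, -1.0]
finger_gap: 0.0125
grip_force: 97.3
```

```bash
cat > tip.py <<'E'
from h import *
st=get_state();print("state",st["clock"],st["tcp_pos"],st["wrist_force"].round(2))
w=read_camera("wrist");im=hsv(w)
# black shaft edges below tip: report dark columns per row near the tip
V=im[...,2];print("tip col/row", proj(w,st["tcp_pos"]-[0,0,.073]))
for r in range(208,234,3):
    x=np.where(V[r,290:350]<32)[0]
    print(r,(x.min()+290,x.max()+290) if len(x) else None, end=" | ")
R=np.array([[.9916,-.1296],[.1296,.9916]]);print("\nTCP jig xy mm",(R.T@(st["tcp_pos"][:2]-[.6065,.0277])*1000).round(1))
st=get_state();print(st["tcp_pos"])
print(V[200,290:360]); print(proj(w,[.6806,-.0685,.022]),proj(w,[.6638,.0604,.022]))
E
python3 tip.py
```

```text
state 9.6 [ 0.68186515 -0.0687855   0.08994304] [ 0.8  -0.14 -0.97]
tip col/row [320.97486576 213.06319512]
208 None | 211 None | 214 (np.int64(319), np.int64(321)) | 217 (np.int64(317), np.int64(323)) | 220 (np.int64(315), np.int64(325)) | 223 (np.int64(315), np.int64(325)) | 226 (np.int64(314), np.int64(325)) | 229 (np.int64(314), np.int64(326)) | 232 (np.int64(314), np.int64(326)) | 
TCP jig xy mm [  62.2 -105.4]
[ 0.68191545 -0.06876417  0.09001317]
[208 209 207 208 207 207 207 206 207 208 207 207 208 209 207 207 208 209
 185 128  94  91  93  91  90  93  93  93  93  91  93  92  93  91  94  90
  69  81 153 196 205 205 205 206 204 203 204 203 200 198 200 198 196 199
 202 206 208 208 206 199 175 127 104 103 101 102 103 103 104 104]
[319.14827651 214.77060751] [318.36425388  -7.33724376]
```

>>> {"op": "send_rows", "data": {"increments": [{"dx": -0.02, "dy": 0, "dz": -0.04, "roll": 0, "claw": -1}, {"dx": -0.04, "dy": 0, "dz": -0.1, "roll": 0, "claw": -1}, {"dx": -0.04, "dy": 0, "dz": -0.1, "roll": 0, "claw": -1}, {"dx": -0.04, "dy": 0, "dz": -0.1, "roll": 0, "claw": -1}, {"dx": -0.04, "dy": 0, "dz": -0.1, "roll": 0, "claw": -1}]}}

```text
clock: 10.28
tcp_pos: [0.681, -0.0688, 0.0877]
orientation: [0.0, 0.661, 0.751, 0.0]
wrist_force: [0.2, -0.9, -0.6]
finger_gap: 0.0129
grip_force: 97.3
```

>>> {"op": "send_rows", "data": {"increments": [{"dx": -0.02, "dy": 0.15, "dz": 0, "roll": 0, "claw": -1}, {"dx": -0.04, "dy": 0.3, "dz": 0, "roll": 0, "claw": -1}, {"dx": -0.06, "dy": 0.45, "dz": 0, "roll": 0, "claw": -1}, {"dx": -0.08, "dy": 0.6, "dz": 0, "roll": 0, "claw": -1}, {"dx": -0.1, "dy": 0.75, "dz": 0, "roll": 0, "claw": -1}]}}

```text
clock: 10.9
tcp_pos: [0.6785, -0.0497, 0.0876]
orientation: [0.0, 0.661, 0.751, 0.0]
wrist_force: [-0.7, 0.3, -0.5]
finger_gap: 0.013
grip_force: 97.3
```

```bash
python3 tip.py
```

```text
state 10.9 [ 0.67845006 -0.04970365  0.08762597] [-0.75  0.28 -0.48]
tip col/row [320.93305543 213.01785791]
208 None | 211 None | 214 (np.int64(319), np.int64(321)) | 217 (np.int64(317), np.int64(323)) | 220 (np.int64(315), np.int64(325)) | 223 (np.int64(315), np.int64(325)) | 226 (np.int64(315), np.int64(325)) | 229 (np.int64(314), np.int64(326)) | 232 (np.int64(314), np.int64(326)) | 
TCP jig xy mm [ 61.3 -86.1]
[ 0.67833752 -0.04919586  0.08759713]
[208 209 208 208 209 209 209 209 209 209 209 209 210 209 208 208 209 210
 208 189 131  93  94  92  93  92  93  93  92  94  93  94  93  92  93  93
  94  89  90 125 177 199 202 203 204 205 205 205 205 202 200 197 196 196
 195 198 202 205 208 206 202 192 151 111 102 102 101 103 103 103]
[320.55337387 243.11131106] [320.08227059  30.13154803]
```

>>> {"op": "send_rows", "data": {"increments": [{"dx": -0.02, "dy": 0.15, "dz": 0, "roll": 0, "claw": -1}, {"dx": -0.04, "dy": 0.3, "dz": 0, "roll": 0, "claw": -1}, {"dx": -0.06, "dy": 0.45, "dz": 0, "roll": 0, "claw": -1}, {"dx": -0.08, "dy": 0.6, "dz": 0, "roll": 0, "claw": -1}, {"dx": -0.1, "dy": 0.75, "dz": 0, "roll": 0, "claw": -1}]}}

```text
clock: 11.58
tcp_pos: [0.6759, -0.031, 0.0876]
orientation: [0.0, 0.661, 0.751, 0.0]
wrist_force: [1.1, -0.3, -0.1]
finger_gap: 0.0127
grip_force: 97.3
```

>>> {"op": "send_rows", "data": {"increments": [{"dx": -0.02, "dy": 0.15, "dz": 0, "roll": 0, "claw": -1}, {"dx": -0.04, "dy": 0.3, "dz": 0, "roll": 0, "claw": -1}, {"dx": -0.06, "dy": 0.45, "dz": 0, "roll": 0, "claw": -1}, {"dx": -0.08, "dy": 0.6, "dz": 0, "roll": 0, "claw": -1}, {"dx": -0.1, "dy": 0.75, "dz": 0, "roll": 0, "claw": -1}]}}

```text
clock: 12.2
tcp_pos: [0.6734, -0.0123, 0.0876]
orientation: [0.0, 0.661, 0.751, 0.0]
wrist_force: [0.1, 0.1, -0.3]
finger_gap: 0.0127
grip_force: 97.3
```

```bash
python3 tip.py
```

```text
state 12.2 [ 0.6734442  -0.01231044  0.08759374] [ 0.14  0.05 -0.29]
tip col/row [320.91553325 213.01601587]
208 None | 211 None | 214 (np.int64(319), np.int64(321)) | 217 (np.int64(317), np.int64(323)) | 220 (np.int64(315), np.int64(325)) | 223 (np.int64(315), np.int64(325)) | 226 (np.int64(314), np.int64(325)) | 229 (np.int64(315), np.int64(326)) | 232 (np.int64(314), np.int64(326)) | 
TCP jig xy mm [ 61.2 -48.4]
[ 0.67333943 -0.01179764  0.08759403]
[203 202 203 201 203 203 203 203 203 204 204 205 204 204 202 202 204 205
 203 194 149  92  86  94  95  96  94  96  94  96  96  96  94  94  96  96
  95  96  96 102 157 193 198 199 201 200 202 203 206 203 199 194 195 196
 195 198 201 204 201 199 197 195 170 128 108 104 103 103 103 103]
[320.84325273 292.71272311] [320.41924618  99.89562012]
```

>>> {"op": "send_rows", "data": {"increments": [{"dx": -0.02, "dy": 0.15, "dz": 0, "roll": 0, "claw": -1}, {"dx": -0.04, "dy": 0.3, "dz": 0, "roll": 0, "claw": -1}, {"dx": -0.06, "dy": 0.45, "dz": 0, "roll": 0, "claw": -1}, {"dx": -0.08, "dy": 0.6, "dz": 0, "roll": 0, "claw": -1}, {"dx": -0.1, "dy": 0.75, "dz": 0, "roll": 0, "claw": -1}]}}

```text
clock: 12.88
tcp_pos: [0.6709, 0.0065, 0.0876]
orientation: [0.0, 0.661, 0.751, 0.0]
wrist_force: [0.1, 0.1, -0.8]
finger_gap: 0.0126
grip_force: 97.3
```

>>> {"op": "send_rows", "data": {"increments": [{"dx": -0.02, "dy": 0.15, "dz": 0, "roll": 0, "claw": -1}, {"dx": -0.04, "dy": 0.3, "dz": 0, "roll": 0, "claw": -1}, {"dx": -0.06, "dy": 0.45, "dz": 0, "roll": 0, "claw": -1}, {"dx": -0.08, "dy": 0.6, "dz": 0, "roll": 0, "claw": -1}, {"dx": -0.1, "dy": 0.75, "dz": 0, "roll": 0, "claw": -1}]}}

```text
clock: 13.5
tcp_pos: [0.6684, 0.0252, 0.0876]
orientation: [0.0, 0.661, 0.751, 0.0]
wrist_force: [0.7, 0.4, -0.2]
finger_gap: 0.0124
grip_force: 97.3
```

>>> {"op": "send_rows", "data": {"increments": [{"dx": -0.02, "dy": 0.15, "dz": 0, "roll": 0, "claw": -1}, {"dx": -0.04, "dy": 0.3, "dz": 0, "roll": 0, "claw": -1}, {"dx": -0.06, "dy": 0.45, "dz": 0, "roll": 0, "claw": -1}, {"dx": -0.08, "dy": 0.6, "dz": 0, "roll": 0, "claw": -1}, {"dx": -0.1, "dy": 0.75, "dz": 0, "roll": 0, "claw": -1}]}}

```text
clock: 14.12
tcp_pos: [0.6659, 0.0439, 0.0876]
orientation: [0.0, 0.661, 0.751, 0.0]
wrist_force: [0.2, 0.0, -1.2]
finger_gap: 0.0131
grip_force: 97.3
```

>>> {"op": "send_rows", "data": {"increments": [{"dx": -0.02, "dy": 0.15, "dz": 0, "roll": 0, "claw": -1}, {"dx": -0.04, "dy": 0.3, "dz": 0, "roll": 0, "claw": -1}, {"dx": -0.06, "dy": 0.45, "dz": 0, "roll": 0, "claw": -1}, {"dx": -0.08, "dy": 0.6, "dz": 0, "roll": 0, "claw": -1}, {"dx": -0.1, "dy": 0.75, "dz": 0, "roll": 0, "claw": -1}]}}

```text
clock: 14.75
tcp_pos: [0.6635, 0.0627, 0.0876]
orientation: [0.0, 0.661, 0.751, 0.0]
wrist_force: [0.2, -0.3, -1.1]
finger_gap: 0.0127
grip_force: 97.3
```

```bash
python3 tip.py
```

```text
state 14.75 [0.66345571 0.06266657 0.08761717] [ 0.17 -0.31 -1.05]
tip col/row [320.92898003 213.06223039]
208 None | 211 None | 214 (np.int64(319), np.int64(320)) | 217 (np.int64(317), np.int64(323)) | 220 (np.int64(315), np.int64(324)) | 223 (np.int64(315), np.int64(325)) | 226 (np.int64(315), np.int64(325)) | 229 (np.int64(314), np.int64(325)) | 232 (np.int64(314), np.int64(326)) | 
TCP jig xy mm [61.  27.3]
[0.6633678  0.06320035 0.08761694]
[118 119 117 117 120 120 119 118 120 119 120 119 118 117 119 121 114 112
 111 111 115 111 113 112 111 109 111 110 111 113 110 110 112 112 111 112
 111 112 111 116 175 213 224 225 226 227 227 228 229 228 227 223 222 222
 223 225 228 228 230 229 227 223 205 150 120 119 122 120 119 122]
[321.32615145 379.95502753] [321.0218835  219.81326008]
```

>>> {"op": "send_rows", "data": {"increments": [{"dx": 0, "dy": 0, "dz": 0.8, "roll": 0, "claw": -1}, {"dx": 0, "dy": 0, "dz": 2.2, "roll": 0, "claw": -1}, {"dx": -1, "dy": 0.4, "dz": 3, "roll": 0, "claw": -1}, {"dx": -2.4, "dy": 1, "dz": 3, "roll": 0, "claw": -1}, {"dx": -3.6, "dy": 1.45, "dz": 3, "roll": 0, "claw": -1}]}}

```text
clock: 15.42
tcp_pos: [0.5726, 0.0992, 0.1631]
orientation: [0.0, 0.661, 0.751, 0.0]
wrist_force: [-0.7, -1.1, -1.1]
finger_gap: 0.0127
grip_force: 97.4
```

```bash
cat > pad.py <<'E'
from h import *
import sys,pickle
th=float(sys.argv[1])
R=np.array([[.9916,-.1296],[.1296,.9916]]);O=np.array([.6065,.0277])
def T(x,y,z,th=th):
    c,s=np.cos(th),np.sin(th);j=np.array([-.058+c*x-s*y,-.125+s*x+c*y]);return np.append(O+R@j,z)
st=get_state();p=st["tcp_pos"];print(st["clock"],p,st["wrist_force"].round(2),st["finger_gap"],"jig",(R.T@(p[:2]-O)*1000).round(1))
for n in("wrist","top","side"):
    c=read_camera(n);cv2.imwrite(f"pics/p_{n}.png",c["image"])
    m,b=blobs(c,(3,150,60),(15,255,255));
    for k in b[:2]:print(n,cv2.contourArea(k),cv2.boundingRect(k))
    C=np.array([proj(c,T(x,y,z)) for x in(.006,.020) for y in(.1835-.004,.2165+.004) for z in(.024,.064)]);print(" pred",C.min(0).round(1),C.max(0).round(1),"tip",proj(c,p-[0,0,.073]).round(1))
E
python3 pad.py 0
```

```text
15.425 [0.57258717 0.09915211 0.16306653] [-0.72 -1.07 -1.13] 0.01265793502792931 jig [-24.4  75.2]
wrist 1663.0 (267, 166, 39, 63)
wrist 261.0 (623, 365, 17, 35)
 pred [283.2 166.5] [305.4 228.3] tip [320.9 213. ]
top 32965.5 (0, 0, 640, 75)
top 51.5 (268, 207, 12, 11)
 pred [263.  206.4] [280.9 214.4] tip [269.2 201.2]
side 2484.0 (76, 147, 173, 94)
side 1000.0 (0, 238, 57, 43)
 pred [276.  223.2] [292.6 249.8] tip [275.6 216.4]
```

>>> {"op": "send_rows", "data": {"increments": [{"dx": 0, "dy": 0, "dz": -0.6, "roll": 0, "claw": -1}, {"dx": 0, "dy": 0, "dz": -1.3, "roll": 0, "claw": -1}, {"dx": 0, "dy": 0, "dz": -2, "roll": 0, "claw": -1}, {"dx": 0, "dy": 0, "dz": -2.6, "roll": 0, "claw": -1}, {"dx": 0, "dy": 0, "dz": -2.6, "roll": 0, "claw": -1}]}}

```text
clock: 16.2
tcp_pos: [0.5726, 0.0983, 0.0954]
orientation: [-0.001, 0.661, 0.75, -0.001]
wrist_force: [0.4, -0.2, -0.1]
finger_gap: 0.0127
grip_force: 97.5
```

Run:
```python
from h import *
R=np.array([[.9916,-.1296],[.1296,.9916]]);O=np.array([.6065,.0277])
p=get_state()["tcp_pos"];print(p,get_state()["wrist_force"],(R.T@(p[:2]-O)*1000).round(1))
for th in(0,.1,.2,.25,.28,.31,.33):
    c,s=np.cos(th),np.sin(th);j=np.array([-.058+c*.010-s*.2,-.125+s*.010+c*.2]);w=O+R@j;print(th,(j*1000).round(1),w.round(4),((w-p[:2])/.025).round(2))
```

```text
[0.5726344  0.098317   0.09544065] [ 0.42154716 -0.16884361 -0.13655609] [-24.4  74.4]
0 [-48.  75.] [0.5492 0.0958] [-0.94 -0.1 ]
0.1 [-68.  75.] [0.5293 0.0933] [-1.73 -0.2 ]
0.2 [-87.9  73. ] [0.5098 0.0887] [-2.51 -0.39]
0.25 [-97.8  71.3] [0.5003 0.0857] [-2.89 -0.51]
0.28 [-103.7   70. ] [0.4946 0.0837] [-3.12 -0.59]
0.31 [-109.5   68.5] [0.4891 0.0815] [-3.34 -0.67]
0.33 [-113.3   67.4] [0.4854 0.0799] [-3.49 -0.74]
```

>>> {"op": "send_rows", "data": {"grip_force": 120, "increments": [{"dx": -0.3, "dy": -0.03, "dz": 0, "roll": 0, "claw": -1}, {"dx": -0.6, "dy": -0.06, "dz": 0, "roll": 0, "claw": -1}, {"dx": -0.9, "dy": -0.1, "dz": 0, "roll": 0, "claw": -1}, {"dx": -1.2, "dy": -0.13, "dz": 0, "roll": 0, "claw": -1}, {"dx": -1.5, "dy": -0.17, "dz": 0, "roll": 0, "claw": -1}]}}

```text
clock: 16.82
tcp_pos: [0.5366, 0.0944, 0.0983]
orientation: [0.001, 0.661, 0.751, 0.001]
wrist_force: [2.7, -0.3, 0.4]
finger_gap: 0.0126
grip_force: 116.9
```

>>> {"op": "send_rows", "data": {"increments": [{"dx": -0.25, "dy": -0.04, "dz": 0, "roll": 0, "claw": -1}, {"dx": -0.5, "dy": -0.09, "dz": 0, "roll": 0, "claw": -1}, {"dx": -0.75, "dy": -0.14, "dz": 0, "roll": 0, "claw": -1}, {"dx": -1, "dy": -0.2, "dz": 0, "roll": 0, "claw": -1}, {"dx": -1.2, "dy": -0.26, "dz": 0, "roll": 0, "claw": -1}]}}

```text
clock: 17.45
tcp_pos: [0.5096, 0.0887, 0.0983]
orientation: [0.002, 0.661, 0.751, 0.004]
wrist_force: [18.7, 4.4, -9.8]
finger_gap: 0.0123
grip_force: 117.1
```

```bash
python3 pad.py 0.22
```

```text
17.45 [0.50964322 0.08868014 0.09834206] [18.71  4.42 -9.84] 0.01234819316752448 jig [-88.1  73. ]
wrist 1621.5 (286, 180, 47, 66)
wrist 72.5 (328, 233, 14, 12)
 pred [298.4 181.7] [338.5 268.4] tip [320.  213.2]
top 28021.5 (0, 0, 576, 73)
top 3700.0 (575, 0, 65, 75)
 pred [265.2 221.9] [283.6 232.5] tip [275.2 227.1]
side 2882.0 (76, 129, 205, 112)
side 1001.0 (0, 238, 56, 43)
 pred [295.5 228.8] [308.4 256.3] tip [301.9 249. ]
```

Run:
```python
from h import *
st=get_state();print(st["clock"],st["tcp_pos"],st["orientation"],st["wrist_force"],st["ft_torque"],st["qvel"].round(3))
R=np.array([[.9916,-.1296],[.1296,.9916]]);O=np.array([.6065,.0277])
# estimate arm angle: bar end / paddle in top & side via orange blob
def T(x,y,z,th):
    c,s=np.cos(th),np.sin(th);j=np.array([-.058+c*x-s*y,-.125+s*x+c*y]);return np.append(O+R@j,z)
for n,roi in(("top",(230,190,310,260)),("side",(240,200,330,280))):
    c=read_camera(n);m,b=blobs(c,(4,150,80),(14,255,255),roi,4)
    print(n,[(cv2.contourArea(k),cv2.boundingRect(k)) for k in b[:3]])
    for th in(.1,.15,.2,.25,.3):
        C=np.array([proj(c,T(x,y,z,th)) for x in(0,.020) for y in(.1795,.2205) for z in(.024,.064)]);print(th,C.min(0).round(1),C.max(0).round(1))
```

```text
17.6 [0.50837661 0.08843245 0.09821545] [0.00148409 0.66072607 0.75062206 0.00232146] [ 8.68148147  1.05690073 -1.95215217] [ 0.43809019 -2.20391306 -0.01217444] [ 0.001  0.001  0.002  0.008 -0.003  0.   ]
top []
0.1 [263.5 213.5] [282.2 224.9]
0.15 [264. 217.] [282.9 229. ]
0.2 [264.8 220.5] [283.9 233. ]
0.25 [265.8 224. ] [285.  237.1]
0.3 [267.1 227.4] [286.2 241.2]
side [(273.0, (294, 231, 19, 28))]
0.1 [284.4 226. ] [301.9 253.9]
0.15 [288.9 227.2] [305.6 255.3]
0.2 [293.6 228.4] [309.4 256.5]
0.25 [298.4 229.5] [313.3 257.6]
0.3 [303.4 230.4] [317.4 258.5]
```

>>> {"op": "send_rows", "data": {"increments": [{"dx": -0.1, "dy": -0.03, "dz": 0, "roll": 0, "claw": -1}, {"dx": -0.2, "dy": -0.06, "dz": 0, "roll": 0, "claw": -1}, {"dx": -0.3, "dy": -0.1, "dz": 0, "roll": 0, "claw": -1}, {"dx": -0.4, "dy": -0.14, "dz": 0, "roll": 0, "claw": -1}, {"dx": -0.5, "dy": -0.18, "dz": 0, "roll": 0, "claw": -1}]}}

```text
clock: 18.32
tcp_pos: [0.4942, 0.0836, 0.098]
orientation: [0.001, 0.661, 0.751, 0.001]
wrist_force: [5.0, 0.3, 1.3]
finger_gap: 0.0126
grip_force: 118.8
```

>>> {"op": "send_rows", "data": {"increments": [{"dx": -0.1, "dy": -0.04, "dz": 0, "roll": 0, "claw": -1}, {"dx": -0.2, "dy": -0.08, "dz": 0, "roll": 0, "claw": -1}, {"dx": -0.3, "dy": -0.1, "dz": 0, "roll": 0, "claw": -1}, {"dx": -0.3, "dy": -0.1, "dz": 0, "roll": 0, "claw": -1}, {"dx": -0.3, "dy": -0.1, "dz": 0, "roll": 0, "claw": -1}]}}

```text
clock: 18.95
tcp_pos: [0.4869, 0.0811, 0.098]
orientation: [0.001, 0.661, 0.751, 0.001]
wrist_force: [6.6, -0.7, 0.1]
finger_gap: 0.0126
grip_force: 118.8
```

```bash
cat > ang.py <<'E'
from h import *
R=np.array([[.9916,-.1296],[.1296,.9916]]);O=np.array([.6065,.0277])
def T(x,y,z,th):
    c,s=np.cos(th),np.sin(th);j=np.array([-.058+c*x-s*y,-.125+s*x+c*y]);return np.append(O+R@j,z)
c=read_camera("side");m,b=blobs(c,(4,150,80),(14,255,255),(240,200,350,280),4);print([(cv2.contourArea(k),cv2.boundingRect(k)) for k in b[:3]])
for th in(.2,.25,.28,.3,.32,.36):
    C=np.array([proj(c,T(x,y,z,th)) for x in(0,.020) for y in(.1795,.2205) for z in(.024,.064)]);print(th,C.min(0).round(1),C.max(0).round(1))
st=get_state();p=st["tcp_pos"];print(st["clock"],p,st["wrist_force"].round(1),st["orientation"].round(4),(R.T@(p[:2]-O)*1000).round(1),st["finger_gap"])
print("tip side",proj(c,p-[0,0,.073]))
I=cv2.cvtColor(c["image"],cv2.COLOR_BGR2HSV)
k=cv2.inRange(I,np.array((45,60,30)),np.array((95,255,255)))[220:300,290:350];print("green px",(k>0).sum())
E
python3 ang.py
```

```text
[(241.0, (306, 233, 16, 28))]
0.2 [293.6 228.4] [309.4 256.5]
0.25 [298.4 229.5] [313.3 257.6]
0.28 [301.4 230. ] [315.7 258.1]
0.3 [303.4 230.4] [317.4 258.5]
0.32 [305.4 230.7] [319.  258.8]
0.36 [309.5 231.4] [322.3 259.3]
19.0 [0.48691868 0.0810708  0.09796254] [6.4 0.6 0.4] [7.000e-04 6.608e-01 7.506e-01 1.000e-03] [-111.7   68.4] 0.012313155784003186
tip side [312.35299254 251.63101247]
green px 25
```

>>> {"op": "send_rows", "data": {"increments": [{"dx": 0, "dy": 0, "dz": 0, "roll": 0, "claw": -1}, {"dx": 0, "dy": 0, "dz": 0, "roll": 0, "claw": -1}, {"dx": 0, "dy": 0, "dz": 0, "roll": 0, "claw": -1}, {"dx": 0, "dy": 0, "dz": 0, "roll": 0, "claw": -1}, {"dx": 0, "dy": 0, "dz": 0, "roll": 0, "claw": -1}]}}

```text
clock: 19.62
tcp_pos: [0.487, 0.0811, 0.098]
orientation: [0.001, 0.661, 0.751, 0.001]
wrist_force: [6.0, 1.0, 0.2]
finger_gap: 0.0121
grip_force: 118.8
```

```bash
python3 ang.py; python3 -c "
from workcell import *
print(hand_in())"
```

```text
[(241.0, (306, 233, 16, 28))]
0.2 [293.6 228.4] [309.4 256.5]
0.25 [298.4 229.5] [313.3 257.6]
0.28 [301.4 230. ] [315.7 258.1]
0.3 [303.4 230.4] [317.4 258.5]
0.32 [305.4 230.7] [319.  258.8]
0.36 [309.5 231.4] [322.3 259.3]
19.675 [0.48696398 0.08108179 0.09798759] [5.5 0.2 0.6] [7.000e-04 6.608e-01 7.506e-01 1.000e-03] [-111.6   68.4] 0.01281676102508805
tip side [312.33325933 251.61618718]
green px 25
the job is handed in; nothing more can be done
None
```

The job is handed in at about 19.7 s: the spudger ran the whole seam from red to blue at about 3 cm/s, and it is still gripped, holding the tensioner arm past its click at about 0.32 rad (inside the green band's 0.26–0.36), with the tip about 13 mm above the plate.

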